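# Load two sample capsules into a gravity tube magazine

### The arm

A 6-joint arm with a two-finger parallel gripper is mounted at the origin on the work surface; the furniture and walls round the work are solid. World frame = base frame: x ahead of the robot, y to its left, z up, the work surface at z = 0. Lengths are in mm, angles in rad, forces in N, time in s.
With the tool pointing down it reaches from about 275 to 750 mm from the base axis. Payload 10.2 kg.
Tool frame: the origin (TCP) lies between the finger pads; the fingertips stand 14 mm ahead of it and the grasp point (between the pads) lies 5 mm behind it (tip_reach is the distance from the TCP to the fingertips, in mm); z points along the fingers, y is the line along which they close (so a half turn about z gives the same grasp; the last joint's range is limited). The gripper opens to 85 mm and grips with 20 to 120 N. Pads are 22 mm wide; open, the fingers measure 114 mm over their backs; the gripper's body (76 mm by 85 mm) begins 54 mm behind the grasp point. The pads swing forward as they close: fully open they stand 13 mm farther back than shut.
Start: joints at [-0.223, 0.313, 1.498, -0, 1.331, -0.223], TCP at [525.006, -0.014, 245.294] pointing down, gripper open.
Joint ranges: [-2.94, 2.94], [-0.97, 2.17], [0.19, 2.56], [-1.23, 4.37], [0.02, 3.11], [-2.88, 2.88]. Speed limits (rad/s): [2.39, 2.39, 3.01, 3.14, 3.14, 3.14].

### API

Orientations are given as a unit quaternion [w, x, y, z].
In Python, from rig import * gives the robot as it stands.
- The arm moves only by the tool arm_command, never from a script. Its argument "steps" is a list that holds one entry, the list of rows, each a list of 7 numbers: the opening, from 0 (shut) to 1 (fully open), then the shift along the tool's x, y, z each as a share of 0.05 m, from -1 to 1, then the turn, a rotation vector about the tool's x, y, z each as a share of 0.15 rad, from -1 to 1. A call has 1 to 8 rows; each row shifts and turns the commanded pose from where the row before left it, along the tool's axes as they then stand; what a row does not reach is not made up. A row lasts 1/8 s, in which the tool goes at most 62.5 mm and 10.7 degrees, less where a joint would pass 70% of its speed; a pose out of reach is approached as far as the arm can. A call with a number of a shift or a turn outside -1 to 1 is refused whole. A call with a gripper value outside its range is refused whole. The fingers move at their own pace and stop on an object; "squeeze" is the grip in N (left out, the last holds). Time passes only in rows, so rows that do not move let the fingers close. It gives the time, the measured TCP pose, the force, the opening and the grip force at its end, in the units of the state.
- sense(): the state, without advancing time (a new reading comes with each control period).
- capture(name): name is "scene" or "side" or "wrist"; returns the picture (400x640x3 uint8, red, green, blue); there is no depth.
- get_calibration(name): a dict with "intrinsics" (3x3 intrinsics, pixels), "rvec" (rotation vector, rad) and "tvec" (3), from world to camera coordinates, as OpenCV has them; the wrist camera has in their place "T_tool_cam" (4x4, takes a point from camera to tool coordinates, whose origin is the TCP and whose axes are the flange's). Camera axes: x right, y down, z forward; pixel columns grow to the right and rows downward; lengths in mm; the calibration is good to about 2 mm. A picture is of the moment at which its call begins: read the wrist's pose just before it. get_calibration takes no time and is no camera call.
- finish_job(): hands the job in; it is judged then, once.
The state is a dict: "time_s": time; "joints": joint angles; "dq": joint speeds; "tau": joint torques, N m; "eef_pos": TCP position; "ee_rot": TCP orientation; "force": force on the tool from outside, world axes, zero at the start; "wrist_torque": the same for the moment, N m; "grip_width": opening from 0.0 (shut) to 1.0 (fully open); "grip_force": force on a finger pad.
Only numpy, scipy, OpenCV 4.12 (cv2) and the standard library are available. Lean on these libraries where they do the work, as an engineer would, in place of code of your own. Each camera call takes 0.05 s, during which the arm holds its last target. There are 200 camera calls.

### The job

Load both white sample capsules end to end into the sloping clear tube of the loader: the longer capsule first, so that it lies against the stop at the bottom, then the shorter one right behind it. They lie on the loader's shelf; each can be rolled sideways off the shelf into the trough and pushed along it over the brink, from where it slides down into the tube by itself. Do not let a capsule fall onto the bench, and leave the small beaker and the brown dropper bottle beside the loader standing where they are.

Things in the scene. Friction and masses are not known exactly. Their poses are not given: they have to be found in the camera images.
- loader: Fixed loader of grey-painted and dark steel. Origin on the worktop under the brink; +y along the level trough away from the brink, +x from the shelf (robot's side) across the trough to the back, z up. Its yaw is within 0.25 rad of 0. Base plate x -92 to 26, y -146 to 180 mm. All its surfaces are slippery (friction about 0.2): a capsule whose middle is well past the brink slides down by itself.
- magazine: Sloping clear square tube on the loader. Origin on the bore's axis at the bottom stop; y up the slope along the bore, x across, z square to the slope. Bore 29 mm wide, 30 high; walls 4 mm; roofed from y 0 to 108 mm, open on top from there to the brink at y 150. A capsule against the stop has its middle at y = half its length, 2 mm under the axis.
- trough_brink (a point): On the floor and centre line of the trough at its brink (loader x 0, y 0, z 98 mm). Trough: 29 mm wide, floor level at z 98 mm from y 0 to 180 mm, open at the y 180 end; back wall 5 mm thick, top at z 120 mm. Beyond the brink (y < 0) a chute falls at 30 degrees, open on top for 42 mm, then roofed as the tube.
- tube_mouth (a point): Centre of the upper mouth of the roofed tube, on the bore's axis.
- long_capsule: Rigid white plastic cylinder, 26 mm in diameter, 56 mm long, a fine grey line round each end, 50 g or so. Origin at its middle on the axis; its y axis is the cylinder's axis. It starts lying on the shelf along the trough's direction, either in the place about 45 mm or the one about 125 mm from the brink.
- short_capsule: Rigid white plastic cylinder, 26 mm in diameter, 38 mm long, a fine grey line round each end, 35 g or so. Origin at its middle on the axis; its y axis is the cylinder's axis. It starts in the other of the two places on the shelf.
- beaker: Bystander on the right of the loader: small clear beaker, 45 mm across, 57 mm high; origin under its centre.
- dropper_bottle: Bystander on the left of the loader: small brown dropper bottle with a black cap, 31 mm across, 84 mm high; origin under its centre.
- shelf_edge (a point): Middle of the shelf's edge at the trough (loader x -14.5, y 90, z 112 mm). Shelf: level, z 112 mm, x -90.5 to -14.5, y 0 to 180 mm. Two rails 2 mm high, 3 mm wide run along it at x -55.5 and -37.5 mm; the capsules rest between them (x -46.5 mm) and roll over them at a light push, then drop into the trough.

How it is judged:
By the outcome, as a careful person would: the job done as asked, in the order asked, and still so for the second after the job is handed in, with the robot touching nothing.
It also fails if it takes over 58 s, if anything falls off the work surface, if the arm or the gripper's body presses on something with over 40 N, if the wrist force passes 120 N, or if a joint passes its speed limit or range.

## Working session

There is one attempt and no reset: what is moved stays moved. The work goes in short steps, Python scripts to look and compute and a tool call to move; the robot and the scene stay as the last step left them, time stands still between calls to the robot, and variables do not carry over. Pictures are saved under pics/ and viewed, at most 10 in all, crops included, and the job is handed in when it is done.

Besides the shell and the picture viewer there is one more tool, called after "Call:" as name(argument=value, ...), one argument or row to a line, values as JSON. arm_command: Moves the arm, as the interface text tells. Its arguments: {"type":"object","properties":{"steps":{"type":"array"},"squeeze":{"type":"number"}},"required":["steps"]}

```bash
mkdir -p pics; ls; python3 - <<'E'
from rig import *
import cv2,json
for n in("scene","side","wrist"):
    if n=="wrist": s=sense()
    im=capture(n); cv2.imwrite(f"pics/{n}0.png",im[:,:,::-1])
    c=get_calibration(n); print(n,{k:(v.round(3).tolist() if hasattr(v,'round') else v) for k,v in c.items()})
print(s)
E
```

```text
pics
scene {'intrinsics': [[453.752, 0.0, 319.473], [0.0, 453.752, 199.185], [0.0, 0.0, 1.0]], 'rvec': [2.038, -0.938, 0.471], 'tvec': [-337.017, 324.893, 726.132]}
side {'intrinsics': [[428.025, 0.0, 313.486], [0.0, 428.025, 197.583], [0.0, 0.0, 1.0]], 'rvec': [1.102, -2.413, 0.947], 'tvec': [297.45, 344.464, 1023.789]}
wrist {'intrinsics': [[356.686, 0.0, 316.058], [0.0, 356.686, 202.022], [0.0, 0.0, 1.0]], 'T_tool_cam': [[-0.0, -0.95, -0.314, 80.417], [1.0, 0.0, -0.001, -0.625], [0.001, -0.314, 0.95, -128.114], [0.0, 0.0, 0.0, 1.0]]}
{'time_s': 0.1, 'joints': array([-2.23398613e-01,  3.13380748e-01,  1.49835746e+00,  9.91014454e-06,
        1.33098914e+00, -2.23381996e-01]), 'dq': array([-1.12609970e-03, -1.76968485e-03, -3.08667036e-03,  2.34816100e-04,
       -1.83311960e-03,  1.78453035e-06]), 'tau': array([ 2.30574413e-03, -4.12899542e+01, -2.60142785e+01, -1.81123951e-04,
        3.02137116e-03,  1.15447833e-05]), 'eef_pos': array([5.24789874e+02, 3.86829147e-02, 2.44800471e+02]), 'ee_rot': array([-4.82646841e-04,  7.07113377e-01,  7.07099958e-01, -2.98259511e-04]), 'force': array([-0.52066311,  1.44205347, -0.36567024]), 'wrist_torque': array([0.01321535, 0.00642953, 0.02899684]), 'grip_force': 0.0, 'grip_width': 0.9995426725621993}
```

View pics/scene0.png

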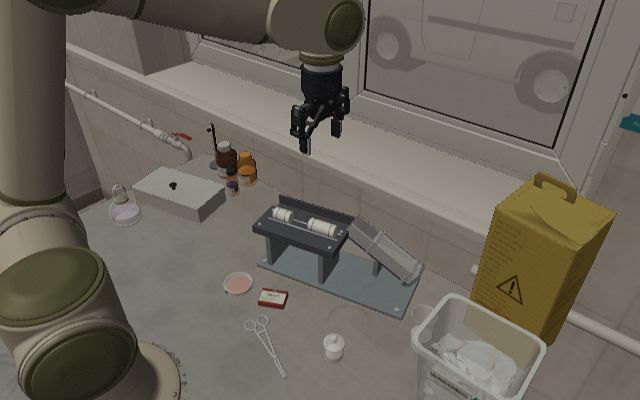

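View pics/side0.png

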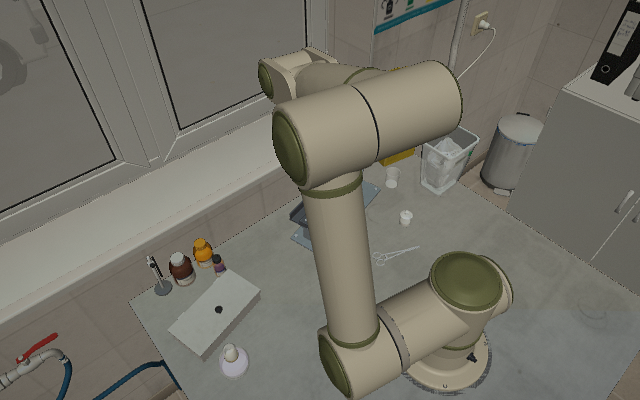

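View pics/wrist0.png

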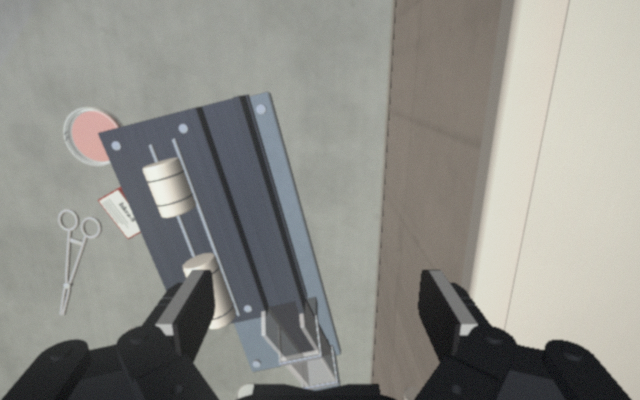

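The side camera is blocked by the arm. The scene view shows the short capsule at (283,214) and the long one at (322,227), next to the brink. The wrist view shows the short one at (167,188) and the long one half hidden at (207,290), with the loader yawed about +0.25. I'll move the wrist back for a clearer second view.

Call:
arm_command(
  steps=[
    [[1,-0.8,-0.6,0,0,0,0],[1,-0.8,-0.6,0,0,0,0],[1,-0.6,-0.6,0,0,0,0],[1,0,0,0,0,0,0],[1,0,0,0,0,0,0]],
  ],
)

```text
time_s: 0.78
eef_pos: [435.3, -109.8, 245.3]
ee_rot: [0.0, 0.707, 0.707, 0.0]
force: [0.6, 0.0, -0.2]
grip_width: 1.0
grip_force: 0.0
```

```bash
cat > h.py <<'E'
from rig import *
import cv2,numpy as np,json
from scipy.spatial.transform import Rotation as R
def shot(n):
    s=sense(); im=capture("wrist"); cv2.imwrite(f"pics/{n}.png",im[:,:,::-1])
    q=s["ee_rot"]; T=np.eye(4); T[:3,:3]=R.from_quat([q[1],q[2],q[3],q[0]]).as_matrix(); T[:3,3]=s["eef_pos"]
    np.save(f"pics/{n}.npy",T@get_calibration("wrist")["T_tool_cam"]); return im,s
K=get_calibration("wrist")["intrinsics"]
def ray(n,p):
    if n in("scene","side"):
        c=get_calibration(n); Rm=R.from_rotvec(np.ravel(c["rvec"])).as_matrix()
        return -Rm.T@np.ravel(c["tvec"]), Rm.T@np.linalg.solve(c["intrinsics"],[*p,1])
    T=np.load(f"pics/{n}.npy"); return T[:3,3],T[:3,:3]@np.linalg.solve(K,[*p,1])
def onz(n,p,z):
    o,d=ray(n,p); return o+d*(z-o[2])/d[2]
def tri(*obs):
    A=np.zeros((3,3));b=np.zeros(3);rs=[]
    for n,p in obs:
        o,d=ray(n,p); d=d/np.linalg.norm(d); P=np.eye(3)-np.outer(d,d); A+=P;b+=P@o; rs.append((o,P))
    x=np.linalg.solve(A,b); return x,[np.linalg.norm(P@(x-o)) for o,P in rs]
E
python3 - <<'E'
from h import *
im,s=shot("w1"); print(s["eef_pos"],s["ee_rot"])
E
```

```text
[ 435.30592666 -109.78640264  245.32138713] [3.04587681e-05 7.07158210e-01 7.07055335e-01 1.36058529e-04]
```

View pics/w1.png

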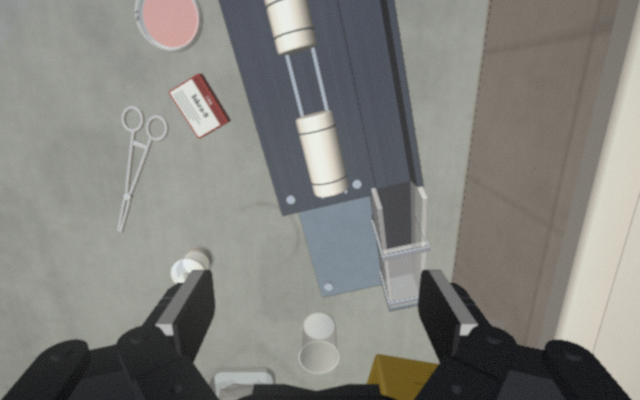

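w1 shows the long capsule at (323,153), part of the short one at (290,25), shelf screws at (291,200) and (357,184), the tube at (400,245), and the beaker at (319,340). One more view will have both capsules in frame.

Call:
arm_command(
  steps=[
    [[1,0.6,0,0,0,0,0],[1,0.6,0,0,0,0,0],[1,0,0,0,0,0,0],[1,0,0,0,0,0,0]],
  ],
)

```text
time_s: 1.32
eef_pos: [435.3, -49.9, 245.2]
ee_rot: [0.0, 0.707, 0.708, -0.0]
force: [0.3, 0.6, -0.0]
grip_width: 1.0
grip_force: 0.0
```

```bash
python3 - <<'E'
from h import *
im2,s=shot("w2"); print(s["eef_pos"])
im1=cv2.imread("pics/w1.png")[:,:,::-1]
T=np.eye(4);T[:3,:3]=R.from_quat([.7071068,.7071068,0,0]).as_matrix();T[:3,3]=[524.9,0,245];np.save("pics/wrist0.npy",T@get_calibration("wrist")["T_tool_cam"])
im0=cv2.imread("pics/wrist0.png")[:,:,::-1]
for n,im in(("w0",im0),("w1",im1),("w2",im2)):
    im=im.astype(int); m=((im.min(2)>150)&(im[:,:,0]-im[:,:,2]<45)&(im[:,:,0]>=im[:,:,2])).astype(np.uint8)
    m=cv2.morphologyEx(m,cv2.MORPH_CLOSE,np.ones((5,5)))
    k,l,st,c=cv2.connectedComponentsWithStats(m)
    for i in range(1,k):
        if st[i,4]>400 and c[i,0]<390:
            r=cv2.minAreaRect(np.argwhere(l==i)[:,::-1].astype(np.float32)); print(n,st[i].tolist(),c[i].round(1),[np.round(v,1) for v in r])
E
```

```text
[435.34361004 -49.9466844  245.23417567]
w0 [0, 0, 391, 383, 72566] [188.  148.2] [array([195., 191.]), array([382., 390.]), np.float64(90.0)]
w0 [142, 159, 43, 59, 1502] [164.  188.4] [array([163.4, 189.4]), array([56.8, 31.5]), np.float64(76.0)]
w0 [268, 349, 68, 38, 1088] [304.3 371.1] [array([301.2, 367.7]), array([36.7, 67. ]), np.float64(88.5)]
w1 [130, 0, 69, 52, 1885] [163.6  19.8] [array([164. ,  25.5]), array([68., 51.]), np.float64(0.0)]
w1 [265, 0, 44, 53, 1689] [287.4  23.7] [array([288.1,  22.6]), array([54.5, 35.3]), np.float64(77.0)]
w1 [61, 19, 232, 330, 32106] [179.8 205.3] [array([178.1, 181.8]), array([230.4, 327.4]), np.float64(1.5)]
w1 [34, 46, 37, 46, 569] [51.8 63.9] [array([54.7, 64.9]), array([43.8, 29. ]), np.float64(51.6)]
w1 [68, 91, 36, 33, 459] [ 85.8 107.4] [array([ 87.8, 108.9]), array([38.3, 21.6]), np.float64(48.0)]
w1 [296, 110, 47, 88, 2558] [320.2 153.8] [array([321.4, 154.8]), array([84.1, 33.7]), np.float64(76.5)]
w2 [0, 0, 487, 394, 89638] [213.1 174.5] [array([243. , 196.5]), array([393., 486.]), np.float64(90.0)]
w2 [267, 84, 43, 65, 1877] [289.1 116. ] [array([290.2, 116.7]), array([59.7, 34.9]), np.float64(76.0)]
w2 [298, 193, 44, 81, 2223] [319.8 232.6] [array([319.1, 234.2]), array([78.8, 31.9]), np.float64(79.5)]
w2 [28, 295, 33, 39, 451] [ 43.9 315.5] [array([ 44.2, 316.4]), array([25.5, 38.6]), np.float64(24.8)]
```

View pics/w2.png

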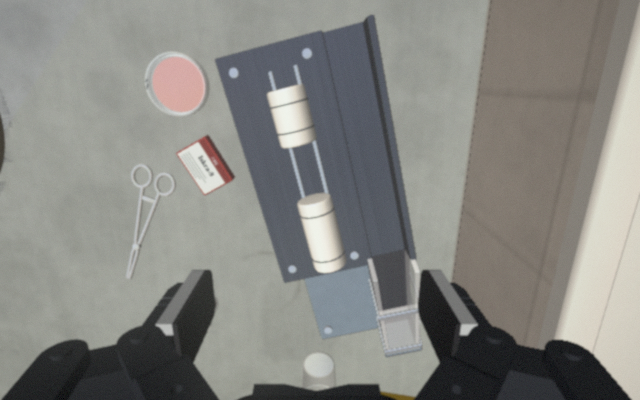

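w2 shows the whole loader, with shelf screws at (234,73), (307,53), (292,269) and (355,255), capsules at (291,116) and (321,233), and shelf corners at (217,61) and (285,282). Next I'll refine the screw centres and triangulate.

```bash
cp pics/wrist0.npy pics/w0.npy; cp pics/wrist0.png pics/w0.png; python3 - <<'E'
from h import *
G={n:cv2.imread(f"pics/{n}.png",0).astype(float) for n in("w0","w1","w2")}
def ref(n,p):
    u,v=p; w=G[n][v-7:v+8,u-7:u+8]; w=np.clip(w-(w.min()+w.max())/2,0,None)
    k,l,st,c=cv2.connectedComponentsWithStats((w>0).astype(np.uint8)); i=1+np.argmin(np.hypot(*(c[1:]-7).T)); w=w*(l==i)
    y,x=np.mgrid[-7:8,-7:8]; return u+(x*w).sum()/w.sum(), v+(y*w).sum()/w.sum()
S={}
for name,o in {"FL":{"w0":(116,146),"w2":(234,73)},"FR":{"w0":(183,128),"w2":(307,53)},"NL":{"w1":(291,200),"w2":(292,269)},"NR":{"w1":(357,184),"w2":(355,255)},"base":{"w1":(328,288),"w2":(328,331)}}.items():
    ob=[(n,ref(n,p)) for n,p in o.items()]; x,r=tri(*ob); S[name]=x; print(name,np.round(x,1),np.round(r,1))
yaw=[np.arctan2(-(a-b)[0],(a-b)[1]) for a,b in((S["FL"],S["NL"]),(S["FR"],S["NR"]))]; print("yaw",np.round(yaw,3), np.linalg.norm(S["FL"]-S["NL"]),np.linalg.norm(S["FR"]-S["FL"]))
for nm,ob in {"long":[("w1",(322,153.8)),("w2",(320.5,233))],"short":[("w0",(166,188)),("w2",(291,116.3))],
 "cornerNL":[("w1",(283,215)),("w2",(285,282))],"brinkedgeNR shelf":[("w1",(373,189)),("w2",(368,258))],"beaker rim":[("w1",(319,326)),("w2",(319,366))]}.items():
    x,r=tri(*ob); print(nm,np.round(x,1),np.round(r,1))
for n,p in(("FL far corner",(217,61)),("NL corner",(285,282)),("edge far",(322,33)),("edge near",(369,258))): print(n,onz("w2",p,112).round(1))
print("scene dropper on z=0",onz("scene",(232,192),0).round(0))
E
```

```text
FL [377.3  38.1 112.6] [0.1 0.1]
FR [427.9  50.5 112.4] [0. 0.]
NL [ 414.6 -113.3  112.8] [0. 0.]
NR [ 465.  -101.   112.5] [0. 0.]
base [ 448.1 -251.    13.7] [0.2 0.2]
yaw [0.241 0.241] 155.89646810391903 52.032837724759474
long [438.1 -75.4 126.9] [0.4 0.4]
short [417.5  10.3 129.7] [0.2 0.2]
cornerNL [ 408.4 -126.8  110.9] [0. 0.]
brinkedgeNR shelf [ 478.2 -107.   105.9] [0.6 0.6]
beaker rim [ 437.9 -305.7   12.6] [0.2 0.2]
FL far corner [366.7  45.4 112. ]
NL corner [ 408.5 -126.1  112. ]
edge far [438.2  62.9 112. ]
edge near [ 477.5 -103.8  112. ]
scene dropper on z=0 [511. 298.   0.]
```

Screw and shelf-edge fits agree: yaw 0.241, shelf z 112.5 against 112 stated, and loader origin about (494,-106). The long capsule is at loader (-47,43) and the short one at (-47,131). I'll approach above the long capsule with the fingers part-closed to form a cage.

Call:
arm_command(
  steps=[
    [[0.45,-0.5,0.06,0,0,0,0],[0.45,0,0,0.5,0,0,-0.8],[0.45,0,0,0.5,0,0,-0.8],[0.45,0,0,0.6,0,0,0],[0.45,0,0,0,0,0,0],[0.45,0,0,0,0,0,0]],
  ],
)

```text
time_s: 2.12
eef_pos: [438.5, -75.5, 166.3]
ee_rot: [0.001, 0.618, 0.786, 0.0]
force: [-0.1, -0.6, -0.5]
grip_width: 0.445
grip_force: 0.0
```

```bash
cat >> h.py <<'E'
O=np.array([494.2,-106.]);Y=.241;M=np.array([[np.cos(Y),-np.sin(Y)],[np.sin(Y),np.cos(Y)]])
def loc(p): return M.T@(np.asarray(p)[:2]-O)
E
python3 - <<'E'
from h import *
im,s=shot("w3"); print(s["eef_pos"],s["ee_rot"],loc(s["eef_pos"]),s["grip_width"])
cv2.imwrite("pics/w3c.png",im[180:,160:480,::-1].repeat(2,0).repeat(2,1))
E
```

```text
[438.52344521 -75.5406145  166.30352637] [6.63420379e-04 6.17598897e-01 7.86492937e-01 1.45841871e-04] [-46.79763181  42.86764019] 0.4451919082366001
```

View pics/w3c.png

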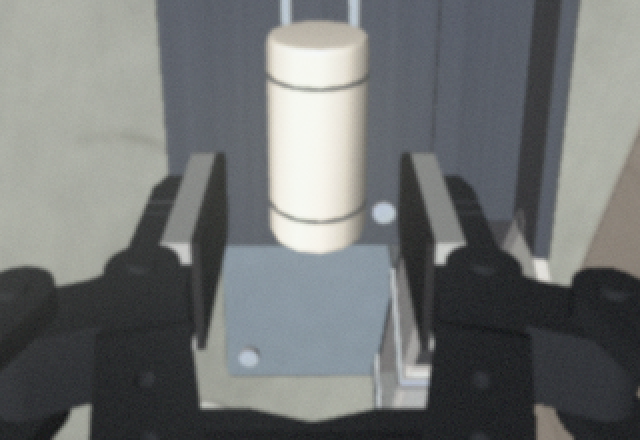

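The fingers straddle the long capsule centrally: capsule at crop x 317, finger gap middle at 314. The tips are about 10 mm ahead of the TCP at this opening. I'll lower to TCP z 133 and roll slowly.

Call:
arm_command(
  steps=[
    [[0.45,0,0,0.35,0,0,0],[0.45,0,0,0.32,0,0,0],[0.45,0,0,0,0,0,0]],
  ],
)

```text
time_s: 2.55
eef_pos: [438.0, -75.1, 132.1]
ee_rot: [-0.0, 0.617, 0.787, -0.0]
force: [-0.7, -0.5, 0.8]
grip_width: 0.448
grip_force: 0.0
```

Call:
arm_command(
  steps=[
    [[0.45,0,0.13,0,0,0,0],[0.45,0,0.13,0,0,0,0],[0.45,0,0.13,0,0,0,0],[0.45,0,0.13,0,0,0,0],[0.45,0,0.13,0,0,0,0],[0.45,0,0.13,0,0,0,0],[0.45,0,0.13,0,0,0,0],[0.45,0,0.13,0,0,0,0]],
  ],
)

```text
time_s: 3.55
eef_pos: [477.3, -64.1, 130.1]
ee_rot: [-0.013, 0.616, 0.788, -0.012]
force: [-88.8, -28.1, 46.7]
grip_width: 0.448
grip_force: 48.4
```

Call:
arm_command(
  steps=[
    [[0.45,0,0,0,0,0,0],[0.45,0,0,0,0,0,0],[0.45,0,0,0,0,0,0]],
  ],
)

```text
time_s: 3.92
eef_pos: [476.5, -63.8, 129.4]
ee_rot: [-0.014, 0.616, 0.787, -0.011]
force: [-70.3, -21.3, 29.4]
grip_width: 0.447
grip_force: 42.9
```

```bash
python3 - <<'E'
from h import *
im,s=shot("w4"); print(s["eef_pos"],loc(s["eef_pos"]))
cv2.imwrite("pics/w4c.png",im[:,100:540,::-1])
E
```

```text
[476.50961129 -63.75173605 129.36928566] [-7.09557708 45.24951321]
```

View pics/w4c.png

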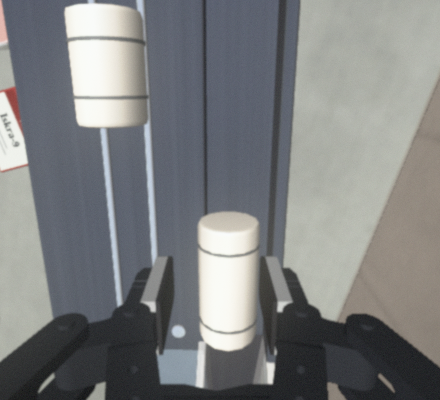

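The long capsule is in the trough, lying at crop x 230 between the edges at 205 and 275, but the front finger is pressing on the back wall. I'll back off and lift.

Call:
arm_command(
  steps=[
    [[0.45,0,-0.2,0,0,0,0],[0.45,0,0,-0.1,0,0,0],[0.45,0,0,-0.5,0,0,0],[0.45,0,0,-0.5,0,0,0],[0.2,0,0,0,0,0,0],[0,0,0,0,0,0,0]],
  ],
)

```text
time_s: 4.72
eef_pos: [478.6, -64.8, 186.0]
ee_rot: [-0.0, 0.617, 0.787, -0.0]
force: [0.9, 0.5, -0.1]
grip_width: 0.027
grip_force: 0.0
```

```bash
python3 - <<'E'
from h import *
im,s=shot("w5"); print(s["eef_pos"],s["ee_rot"],loc(s["eef_pos"]),s["force"],s["grip_width"])
im=im.astype(int); m=((im.min(2)>150)&(im[:,:,0]-im[:,:,2]<45)&(im[:,:,0]>=im[:,:,2])).astype(np.uint8)
k,l,st,c=cv2.connectedComponentsWithStats(cv2.morphologyEx(m,cv2.MORPH_CLOSE,np.ones((5,5))))
for i in range(1,k):
    if st[i,4]>1500:
        b=st[i]; print(b.tolist(),c[i].round(0),[loc(onz("w5",(c[i][0],v),z)).round(1) for v,z in((b[1],105),(b[1]+b[3],118))],loc(onz("w5",c[i],118)).round(1))
E
```

```text
[478.63884168 -64.84208689 186.00605777] [-4.90029109e-04  6.17344942e-01  7.86692420e-01 -1.32825830e-04] [-5.28812013 43.68248213] [ 0.9131691   0.46755559 -0.09357581] 0.02689184021527901
[0, 0, 232, 400, 62017] [ 83. 207.] [array([-127.4,  166.2]), array([-171.7,  -88.3])] [-141.9   56.3]
[359, 0, 155, 318, 28547] [417. 127.] [array([ 46.3, 165.9]), array([ 59. , -19.6])] [ 48.3 102.5]
[206, 26, 49, 86, 3666] [230.  68.] [array([-51.7, 153.8]), array([-52.1, 110.3])] [-50.4 132.5]
[517, 139, 123, 261, 17259] [597. 308.] [array([157.3,  93.8]), array([192.1, -88. ])] [173.6 -12.3]
[310, 175, 41, 97, 3259] [329. 218.] [array([ 1.5, 72.4]), array([ 1.6, 14. ])] [ 1.3 49.6]
```

Call:
arm_command(
  steps=[
    [[0,0.6,0,0,0,0,0],[0,0.52,0,0,0,0,0],[0,0,0,0.5,0,0,0],[0,0,0,0.4,0,0,0],[0,0,0,0.2,0,0,0],[0,0,0,0,0,0,0]],
  ],
)

```text
time_s: 5.52
eef_pos: [465.2, -10.6, 131.2]
ee_rot: [-0.001, 0.617, 0.787, -0.0]
force: [0.6, -0.8, -0.2]
grip_width: -0.002
grip_force: 0.0
```

Call:
arm_command(
  steps=[
    [[0,-0.2,0,0,0,0,0],[0,-0.2,0,0,0,0,0],[0,-0.2,0,0,0,0,0],[0,-0.2,0,0,0,0,0]],
  ],
)

```text
time_s: 6.02
eef_pos: [475.2, -50.4, 131.9]
ee_rot: [0.0, 0.618, 0.787, 0.0]
force: [-1.3, -0.8, 0.3]
grip_width: 0.002
grip_force: 0.1
```

Call:
arm_command(
  steps=[
    [[0,-0.2,0,0,0,0,0],[0,-0.2,0,0,0,0,0],[0,-0.2,0,0,0,0,0],[0,-0.22,0,0,0,0,0],[0,0,0,0,0,0,0],[0,0,0,0,0,0,0],[0,0,0,-1,0,0,0],[0.45,1,0,-0.5,0,0,0]],
  ],
)

```text
time_s: 7.02
eef_pos: [473.7, -41.6, 208.8]
ee_rot: [0.001, 0.619, 0.786, 0.0]
force: [0.7, 0.8, 0.2]
grip_width: 0.204
grip_force: 0.0
```

```bash
python3 - <<'E'
from h import *
im,s=shot("w6"); print(s["eef_pos"],loc(s["eef_pos"]),s["force"])
sc=capture("scene")
cv2.imwrite("pics/c6.png",np.hstack([im[:,200:520],cv2.resize(sc[180:320,230:440],None,fx=2,fy=400/140)[:,:420]])[:,:,::-1])
E
```

```text
[473.67131458 -41.60113068 208.79891644] [-4.56507625 67.43738854] [0.6594816  0.77744834 0.24182793]
```

View pics/c6.png

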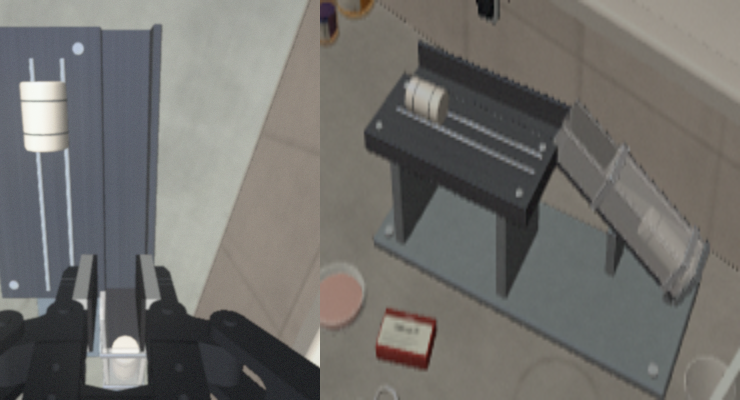

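The wrist half shows the long capsule down inside the tube. The scene half shows it lying at the bottom stop, with the short one still on its shelf place. I'll do the same with the short capsule, with the tips a little higher.

Call:
arm_command(
  steps=[
    [[0.45,0.64,-0.42,0,0,0,0],[0.45,0.64,-0.42,0,0,0,0],[0.45,0,0,0.5,0,0,0],[0.45,0,0,0,0,0,0],[0.45,0,0,0,0,0,0]],
  ],
)

```text
time_s: 7.75
eef_pos: [417.3, 11.1, 182.3]
ee_rot: [0.0, 0.617, 0.787, 0.0]
force: [0.4, -0.3, 0.8]
grip_width: 0.451
grip_force: 0.0
```

```bash
python3 - <<'E'
from h import *
s=sense(); print(s["eef_pos"],loc(s["eef_pos"]),s["grip_width"])
E
```

```text
[417.28079489  11.12985322 182.25050249] [-46.74039119 132.10337793] 0.45067308635165737
```

Well placed. I'll lower to z 136 and roll 48 mm.

Call:
arm_command(
  steps=[
    [[0.45,0,0,0.5,0,0,0],[0.45,0,0,0.42,0,0,0],[0.45,0,0,0,0,0,0],[0.45,0,0.13,0,0,0,0],[0.45,0,0.13,0,0,0,0],[0.45,0,0.13,0,0,0,0],[0.45,0,0.13,0,0,0,0],[0.45,0,0.13,0,0,0,0]],
  ],
)

```text
time_s: 8.75
eef_pos: [448.9, 19.3, 135.9]
ee_rot: [0.0, 0.617, 0.787, 0.0]
force: [-0.4, 1.1, 0.6]
grip_width: 0.449
grip_force: 0.0
```

Call:
arm_command(
  steps=[
    [[0.45,0,0.13,0,0,0,0]],
  ],
)

```text
time_s: 8.88
eef_pos: [455.2, 20.8, 135.8]
ee_rot: [0.0, 0.617, 0.787, 0.0]
force: [0.3, -0.7, -0.3]
grip_width: 0.444
grip_force: 0.0
```

Call:
arm_command(
  steps=[
    [[0.45,0,0.13,0,0,0,0],[0.45,0,0,0,0,0,0],[0.45,0,0,0,0,0,0]],
  ],
)

```text
time_s: 9.25
eef_pos: [460.9, 22.3, 135.7]
ee_rot: [-0.0, 0.617, 0.787, -0.0]
force: [-0.1, -0.0, -1.0]
grip_width: 0.447
grip_force: 0.0
```

```bash
python3 - <<'E'
from h import *
im,s=shot("w7"); print(s["eef_pos"],loc(s["eef_pos"]),s["force"])
cv2.imwrite("pics/w7c.png",im[:,100:540,::-1])
E
```

```text
[460.89474859  22.25623774 135.72726727] [ -1.73131308 132.49869753] [-0.06250237 -0.01802739 -0.98152124]
```

View pics/w7c.png

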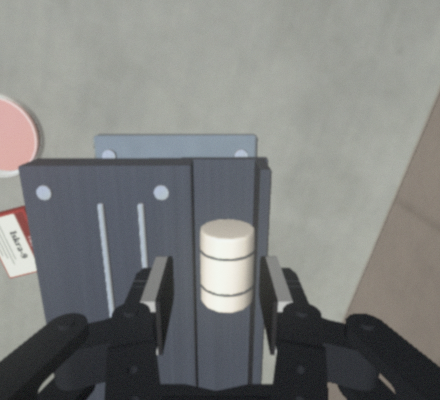

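The short capsule lies in the trough, at crop (227,265), between the trough walls. Next I lift, shut the fingers, go behind it and push it to the brink.

Call:
arm_command(
  steps=[
    [[0.45,0,0,-0.7,0,0,0],[0,0.42,-0.07,0,0,0,0],[0,0.42,0,0,0,0,0],[0,0,0,0,0,0,0],[0,0,0,0.5,0,0,0],[0,0,0,0.3,0,0,0],[0,0,0,0,0,0,0]],
  ],
)

```text
time_s: 10.18
eef_pos: [447.4, 61.6, 130.1]
ee_rot: [-0.001, 0.618, 0.786, -0.001]
force: [-0.1, -0.2, 0.8]
grip_width: -0.003
grip_force: 0.0
```

Call:
arm_command(
  steps=[
    [[0,-0.2,0,0,0,0,0],[0,-0.2,0,0,0,0,0],[0,-0.2,0,0,0,0,0],[0,-0.2,0,0,0,0,0],[0,-0.2,0,0,0,0,0],[0,-0.2,0,0,0,0,0],[0,-0.2,0,0,0,0,0],[0,-0.2,0,0,0,0,0]],
  ],
)

```text
time_s: 11.18
eef_pos: [466.8, -16.1, 130.8]
ee_rot: [-0.0, 0.617, 0.787, -0.0]
force: [-0.2, 0.3, 0.1]
grip_width: 0.004
grip_force: 0.1
```

```bash
python3 - <<'E'
from h import *
s=sense(); print(s["eef_pos"],loc(s["eef_pos"]),s["grip_width"])
E
```

```text
[466.81192266 -16.11461965 130.76823948] [-5.14326669 93.82449142] 0.00410363409325775
```

Call:
arm_command(
  steps=[
    [[0,-0.2,0,0,0,0,0],[0,-0.2,0,0,0,0,0],[0,-0.2,0,0,0,0,0],[0,-0.2,0,0,0,0,0],[0,-0.2,0,0,0,0,0],[0,-0.2,0,0,0,0,0],[0,-0.2,0,0,0,0,0],[0,-0.16,0,0,0,0,0]],
  ],
)

```text
time_s: 12.18
eef_pos: [485.4, -91.9, 130.8]
ee_rot: [0.0, 0.617, 0.787, -0.0]
force: [0.9, -0.1, 0.4]
grip_width: 0.001
grip_force: 0.0
```

Call:
arm_command(
  steps=[
    [[0,0,0,0,0,0,0],[0,0,0,0,0,0,0],[0,0,0,-1,0,0,0],[0,1,0,-1,0,0,0],[0,1,0,0,0,0,0],[0,0,0,0,0,0,0],[0,0,0,0,0,0,0]],
  ],
)

```text
time_s: 13.05
eef_pos: [462.9, 0.1, 224.9]
ee_rot: [0.0, 0.617, 0.787, -0.0]
force: [0.9, -0.1, 0.5]
grip_width: 0.001
grip_force: 0.0
```

```bash
python3 - <<'E'
from h import *
im,s=shot("w8"); print(s["eef_pos"],s["force"])
sc=capture("scene")
cv2.imwrite("pics/c8.png",np.hstack([cv2.resize(im[:,200:520],(270,338)),cv2.resize(sc[185:320,230:440],None,fx=2.5,fy=2.5,interpolation=cv2.INTER_CUBIC)[:338]])[:,:,::-1])
E
```

```text
[4.62880539e+02 8.56772680e-02 2.24910999e+02] [ 0.94115404 -0.12151817  0.47054876]
```

View pics/c8.png

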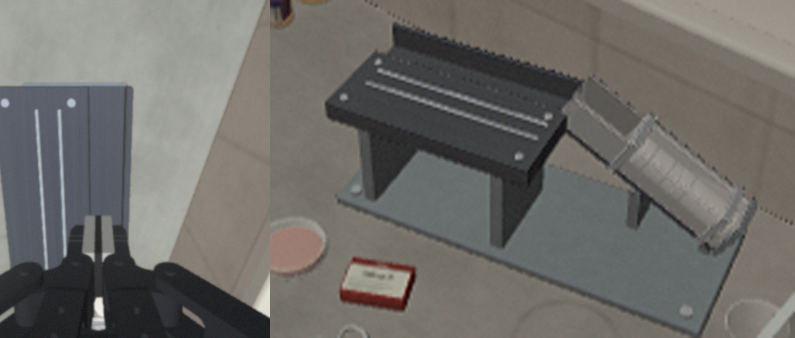

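The trough and shelf are empty. Both capsules lie end to end in the tube, with the upper end about 13 mm inside the mouth, which fits 94 mm of capsules against the stop. I'm handing in.

```bash
python3 -c "
from rig import *
print(finish_job())"
```

```text
the job is handed in; nothing more can be done
None
```

I loaded both capsules into the tube, the long one against the stop and the short one right behind it, and handed the job in at about 13 s. While I rolled the long capsule, a finger pressed on the trough's back wall and the wrist force reached about 104 N, under the 120 N limit. I did not check the beaker and dropper bottle afterwards, but the arm stayed clear of both.

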